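Feed an empty spool into the lidded spool bin

ROBOT

A 6-joint arm with a two-finger parallel gripper is mounted at the origin on the work surface. World frame = base frame: x ahead of the robot, y to its left, z up, the work surface at z = 0. Lengths are in m, angles in degrees, forces in N, time in s.
With the tool pointing down it reaches from about 0.4 to 0.825 m from the base axis. Payload 7 kg.
Tool frame: the origin (TCP) lies midway between the tips of the shut fingers; the grasp point (between the pads) lies 19 mm behind it; z points along the fingers, y is the line along which they close (so a half turn about z gives the same grasp; the last joint's range is limited). The gripper opens to 88 mm and grips with 3 to 60 N. Pads are 19 mm wide; open, the fingers measure 130 mm over their backs; the gripper's body (78 mm by 193 mm) begins 47 mm behind the grasp point.
Start: joints at [-52.191, 20.546, 0.682, 0, -70.136, -16.507], TCP at [0.245, -0.629, 0.227] pointing down, gripper open.
Joint ranges: [-176.03, 176.03], [-82.01, 121.73], [-58.28, 71.71], [-173.87, 95.51], [-174.79, -0.11], [-173.66, 173.66]. Speed limits (degrees/s): [136.94, 136.94, 172.46, 180, 180, 180].

INTERFACE

Orientations are given as a 3x3 rotation matrix whose columns are the frame's x, y, z axes.
In Python, from rig import robot gives the robot as it stands. Calls block until the motion is done:
- robot.goto(position, orientation): joint-space move of the TCP to a pose.
- robot.servo_line(position, ori=None, speed=0.15): straight line of the TCP; ori=None keeps the orientation; speed is the mean speed in m/s.
- robot.movej(angles): joint-space move.
- robot.move_gripper(opening): opening from 0.0 (shut) to 1.0 (fully open); the grip force is fixed at half the most; returns when the fingers have stopped.
- robot.dwell(seconds).
- robot.ik(position, orientation): joint angles nearest the present ones, or None.
- robot.grab_frame(name): name is "side" or "top" or "wrist"; returns (picture, depth): 384x512x3 uint8, red, green, blue; 384x512 float32, m along the optical axis (not along the pixel's ray), 0 where there is no reading.
- robot.camera_info(name): a dict with "vfov" (degrees; the focal length in pixels is half the picture's height over the tangent of half this angle, whatever the lens; pixels are square), "cx", "cy" (the principal point, pixels), "k1" (the pictures are not rectified: a ray, as slopes to the right and down, at radius r is drawn at 1 + k1 r^2 times it, then the intrinsics apply), "view" (4x4, takes a point from world to camera coordinates); the wrist camera has in their place "T_tool_cam" (4x4, takes a point from camera to tool coordinates, whose origin is the TCP and whose axes are the flange's). Camera axes: x right, y down, z forward; pixel columns grow to the right and rows downward; lengths in m; the calibration is good to about 2 mm. A picture is of the moment at which its call begins: read the wrist's pose just before it. camera_info takes no time and is no camera call.
A pose or a line that the arm cannot do raises robot.Unreachable and nothing moves.
- robot.job_done(): hands the job in; it is judged then, once.
Readings, each from a call of its own:
- robot.read_t(): time.
- robot.read_qpos(): joint angles.
- robot.read_qvel(): joint speeds.
- robot.read_effort(): joint torques, N m.
- robot.read_position(): TCP position.
- robot.read_tcp_rot(): TCP orientation.
- robot.read_force(): force on the tool from outside, world axes, zero at the start.
- robot.read_ft_torque(): the same for the moment, N m.
- robot.read_grip_width(): opening from 0.0 (shut) to 1.0 (fully open).
- robot.read_finger_force(): force on a finger pad.
Only numpy, scipy, OpenCV 4.12 (cv2) and the standard library are available. Lean on these libraries where they do the work, as an engineer would, in place of code of your own. Each camera call takes 0.05 s, during which the arm holds its last target. There are 200 camera calls.

TASK

Take the empty wooden spool from its plywood rest and lay it on the chute of the lidded bin, lying across the chute so that it rolls down against the closed lid. Then push the bin's lever all the way down and keep it down until the spool has rolled into the bin, and release it so that the lid closes again. Work the lid only by its lever, without touching the lid, and leave the other things on the table where they are.

Things in the scene. Friction and masses are not known exactly. Their poses are not given: they have to be found in the camera images.
- spool: Empty wooden twine spool, about 60 g, loose, lying level along its own y: 60 mm long over two flanges 44 mm across and 5 mm thick, core 30 mm across between them (50 mm clear). Origin at its centre; x and z are arbitrary about the axis. It starts in the rest, its centre 34 mm above the table, and rolls freely on a slope. Easily pinched across the core from above.
- rest: Low plywood spool rest fixed to the table, 80 (x) x 90 (y) mm; the spool lies in it along its y, its flanges on two bars (12 mm high, chocks to 20 mm) at y = +-27.5 mm; between the bars only a 4 mm board. Origin on the table under its centre.
- bin: Grey steel bin fixed to the table, 170 (x) x 190 (y) mm, 200 mm high, front wall 135 mm. Origin on the table under its centre. Its front (-x side), with the chute sticking out and the lever under it, looks to the robot's right (world -y, within 17 degrees). The lid is hinged along the far (+x) top edge.
- chute (a point): Point on the chute's floor, mid width, at bin x = -155 mm, 153 mm above the table: lay the spool here, along y. Axes as the bin's. The aluminium trough runs from bin x = -235 (floor 167 mm high) down at 10 degrees to x = -83 (floor 140 mm high), 84 mm wide inside, lips up to 14 mm above its floor; the closed lid's hanging front bars its lower end.
- lever_pad (a point): Centre of the top of the lever's pad, a dark plate 45 (x) x 130 (y) mm under the chute's outer end; bin x = -217.5 mm, 71 mm above the table when up. It sticks out 5 mm past the chute's end and 20 mm on both sides. The chute hinders a tool coming straight down; one leaning back towards the bin's -x side passes. Axes as the bin's, turning with the lever.
- lever (a joint): Lever, rad: 0 up (rest), 0.30 fully down. Its pivot runs along the bin's y, at bin x = -95 mm, 65 mm above the table; the pad's centre goes down 36 mm on the full stroke. A spring and the lid's weight bring it back up; about 7 N at the pad starts it, about 8 N keep it down.
- lid: The bin's aluminium lid, 176 x 196 mm, linked to the lever. Origin at the middle of its front edge, on the underside of the top plate: bin x = -85 mm, 200 mm above the table when closed; its front hangs 44 mm down from here to bar the chute. It opens by three times the lever's angle, to 0.90 rad, origin then 333 mm high; the spool passes from about 0.3 rad. It falls shut when the lever is let go.
- tape: Bystander, loose: roll of paper tape lying flat, 90 mm across, 24 mm high. Leave it alone. Origin at the centre of its underside.
- mug: Bystander, loose: white mug, 78 mm across, 85 mm high. Leave it alone. Origin at the centre of its underside.
- glue: Bystander, loose: white glue bottle, 54 mm across, 130 mm high. Leave it alone. Origin at the centre of its underside.
- gauge: Bystander, loose: wooden mesh gauge block, 100 x 40 x 18 mm. Leave it alone. Origin at the centre of its underside.
- shuttle: Bystander, loose: flat wooden netting shuttle, 173 x 26 x 5 mm. Leave it alone. Origin at the centre of its underside.
There are look-alikes about, which are no part of the job. There is more than one size of the spool; the one meant has the size given above.

How it is judged (in metres and radians):
On the way, in this order (a step that is already met when the one before it is completed fails the run):
1. the spool lies on the chute, let go, with the lid closed (x of spool in the frame of bin between -0.235 and -0.085 m and y of spool in the frame of chute between -0.03 and 0.03 m and z of spool in the frame of chute between 0 and 0.045 m and contact force between the fingers and spool below 0.2 N and height (world z) of lid below 0.217 m), for 0.2 s.
2. the lid is held raised by the lever and the spool is inside the bin (height (world z) of lid above 0.275 m and value of joint lever above 0.15 rad and x of spool in the frame of bin between -0.082 and 0.085 m and y of spool in the frame of bin between -0.095 and 0.095 m and z of spool in the frame of bin between 0 and 0.11 m), for 0.1 s.
At the end, for the whole second after the job is handed in: The spool lies at rest inside the bin, below the rim (its centre under 110 mm), the lid is closed (its front edge within 12 mm) and the lever is back up (within 0.03 rad) (x of spool in the frame of bin between -0.082 and 0.085 m and y of spool in the frame of bin between -0.095 and 0.095 m and z of spool in the frame of bin between 0 and 0.11 m and linear speed of spool below 0.03 m/s and height (world z) of lid below 0.212 m and value of joint lever below 0.03 rad); the robot touches nothing.
It fails at once if the robot pushes on the lid (over 1 N) (contact force between any of the fingers, the arm and lid above 1 N).
It fails at once if a bystander is moved by more than 30 mm (distance of any of tape, mug, glue, gauge, shuttle from where it was at the start of the episode above 0.03 m).
It also fails if it takes over 59 s, if anything falls off the work surface, if the arm or the gripper's body presses on something with over 40 N, if the wrist force passes 120 N, or if a joint passes its speed limit or range.

## Working session

There is one attempt and no reset: what is moved stays moved. The work goes in short steps, each a Python script; the robot and the scene stay as the last script left them, time stands still between calls to the robot, and variables do not carry over. Pictures are saved under pics/ and viewed, at most 10 in all, crops included, and the job is handed in when it is done.

```bash
mkdir -p pics; cat > h.py <<'E'
import numpy as np, cv2
from rig import robot
def K(n):
    c=robot.camera_info(n); f=192/np.tan(np.radians(c["vfov"])/2)
    return c,np.array([[f,0,c["cx"]],[0,f,c["cy"]],[0,0,1]]),np.array([c["k1"],0,0,0,0.])
def slopes(n,uv):
    # drawn = s(1+k1 r^2): standard radial model
    c,k,d=K(n); return cv2.undistortPoints(np.array(uv,float).reshape(-1,1,2),k,d)[:,0]
def T_wc(n):
    c=robot.camera_info(n)
    if "view" in c: return np.linalg.inv(np.array(c["view"]))
    T=np.eye(4);T[:3,:3]=robot.read_tcp_rot();T[:3,3]=robot.read_position()
    return T@np.array(c["T_tool_cam"])
def cloud(n,depth,T=None):
    T=T_wc(n) if T is None else T
    v,u=np.mgrid[:384,:512]; s=slopes(n,np.stack([u,v],-1).reshape(-1,2))
    z=depth.reshape(-1,1); P=np.hstack([s*z,z]); 
    return (P@T[:3,:3].T+T[:3,3]).reshape(384,512,3)
E
python3 - <<'E'
from h import *
for n in ("top","side","wrist"):
    T=T_wc(n); p,d=robot.grab_frame(n); np.savez(f"{n}0.npz",p=p,d=d,T=T)
    cv2.imwrite(f"pics/{n}0.png",cv2.resize(p[...,::-1],(768,576)))
    print(n,T.round(3).tolist(),(d>0).mean())
E
```

```text
top [[-0.019, -0.997, 0.07, 0.455], [-1.0, 0.02, 0.015, 0.001], [-0.016, -0.069, -0.997, 1.394], [0.0, 0.0, 0.0, 1.0]] 0.9961293538411459
side [[-0.759, -0.442, 0.478, -0.007], [-0.651, 0.532, -0.542, 0.608], [-0.015, -0.722, -0.691, 0.881], [0.0, 0.0, 0.0, 1.0]] 0.9962259928385416
wrist [[-0.363, 0.899, 0.247, 0.178], [0.932, 0.35, 0.097, -0.654], [0.001, 0.265, -0.964, 0.384], [0.0, 0.0, 0.0, 1.0]] 0.9818318684895834
```

View pics/top0.png

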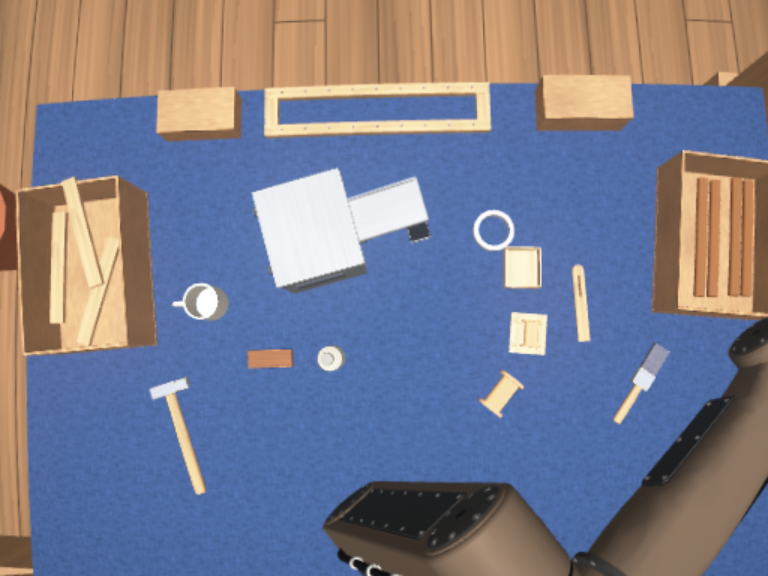

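View pics/side0.png

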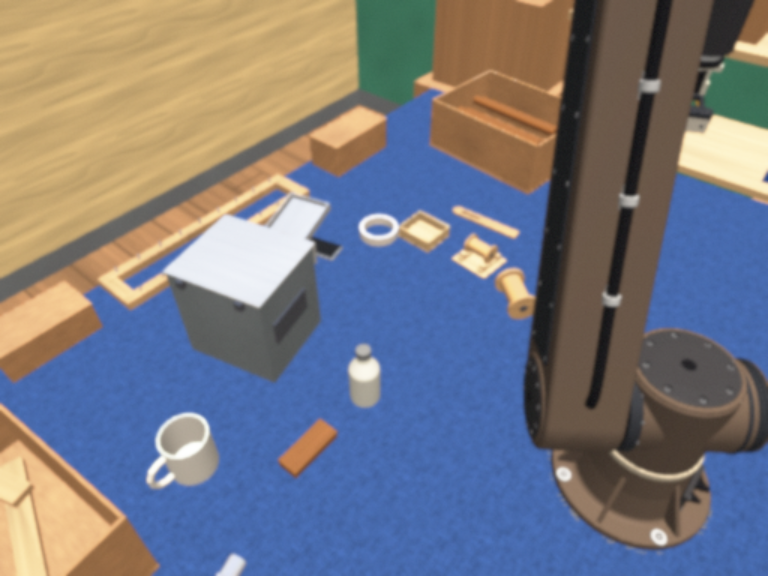

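The top view (768 px scale) shows the bin at (310,230), its chute running right to (420,200) and the pad at (418,232). The spool in its rest is at (528,333), with a larger look-alike at (502,393) and an empty tray at (523,267). The tape (493,230) and shuttle (582,303) are nearby.

```bash
python3 - <<'E'
from h import *
f=np.load("top0.npz"); C=cloud("top",f["d"],f["T"]); np.save("C.npy",C)
p=f["p"][...,::-1]
a=cv2.resize(p[105:205,160:295],None,fx=5,fy=5,interpolation=cv2.INTER_CUBIC)   # bin
b=cv2.resize(p[200:285,315:395],None,fx=7,fy=7,interpolation=cv2.INTER_CUBIC)
cv2.imwrite("pics/bin.png",a); cv2.imwrite("pics/rest.png",b)
# lid: heights 0.19-0.23; chute: 0.13-0.19 ; rest: small heights
def rect(m,name):
    P=C[m][:,:2].astype(np.float32); r=cv2.minAreaRect(P*1000); print(name,len(P),r,C[m][:,2].mean(),np.median(P,0))
v,u=np.mgrid[:384,:512]; Z=C[...,2]
box=lambda a,b,c,d:(u>=a)&(u<b)&(v>=c)&(v<d)
rect(box(160,250,105,200)&(Z>.192)&(Z<.22),"lid")
rect(box(236,292,110,168)&(Z>.13)&(Z<.19),"chute")
rect(box(265,295,145,165)&(Z>.05)&(Z<.09),"pad")
hsv=cv2.cvtColor(f["p"],cv2.COLOR_RGB2HSV)
wood=(hsv[...,0]<40)
m=box(330,372,205,240)&wood; rect(m,"rest")
m2=m&(Z>.035); rect(m2,"spool"); 
m3=m&(Z>.024); rect(m3,"spool24")
print(np.round(Z[205:240,335:370:2]*1000).astype(int))
E
```

```text
lid 4014 ((674.8580932617188, 185.62960815429688), (195.4850311279297, 186.55397033691406), 14.44121265411377) 0.20587802206406045 [0.67394596 0.18134701]
chute 1418 ((707.6151123046875, 22.64575958251953), (110.1191635131836, 146.26190185546875), 14.826210975646973) 0.15521312356879902 [0.71678054 0.02354718]
pad 156 ((685.0771484375, -39.08213806152344), (36.292476654052734, 45.32617950439453), 14.609424591064453) 0.06926603042246815 [ 0.684869  -0.0389168]
rest 640 ((473.0181579589844, -161.2463836669922), (320.1908874511719, 90.02548217773438), 84.31014251708984) 0.023879445827575195 [ 0.46048218 -0.2735229 ]
spool 182 ((463.9881896972656, -148.7938995361328), (299.8210754394531, 58.796932220458984), 88.46505737304688) 0.06843129337259048 [ 0.46056503 -0.2780408 ]
spool24 190 ((463.9881896972656, -148.7938995361328), (299.8210754394531, 58.796932220458984), 88.46505737304688) 0.06687296772499327 [ 0.46056503 -0.27709267]
[[  -2   -3    6   -4   -3    3    5    0    3    4    1   -2    1    4
     1   -3    3    1]
 [  -4   -2   -1    0    3 1394    3   -2    0    2    2    1   -2
[... 2464 characters left out ...]
2   18   21
     0   -6   -2    5]
 [  -1    2    7    1   -3    0    0    4    5    0    5    6    6    2
     5    2    3    0]
 [   2    0    5    5    7    6    3    6    6    2    2   -4   -1    7
    -3   -4    3   -7]
 [   2    4   -3    3    0    1    5    5    4    3    5    0    4   -2
    -3    6    2   -3]
 [  -2   -1   -5    0    0   -4    1   -8    1    0    1    4    3    2
    -1    0    0   -4]
 [   5   -4    5    0    0   -4    2    0    2   -1    1    2    4   -1
    -4   -2   -3    4]
 [  -2   -4    1 1394    2   -1   -4   -5    2    1   -2   -2   -1    2
     1   -2    1    0]
 [  -2    1   -2   -1    2   -6    2    0   -3   -2    2   -2    2   -5
     0    0    0    0]]
```

View pics/bin.png

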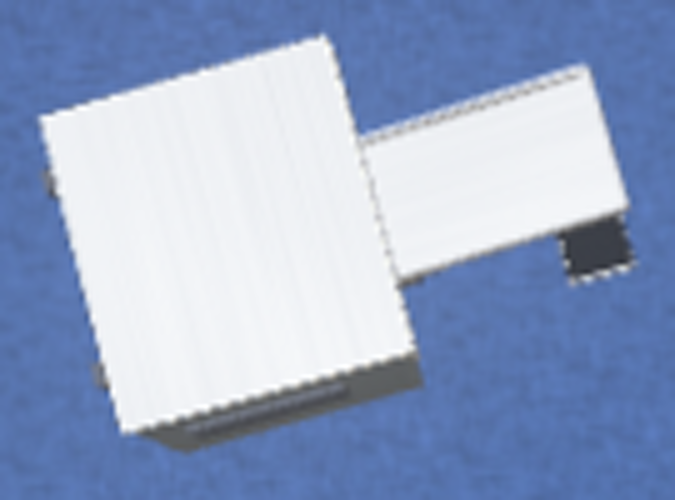

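View pics/rest.png

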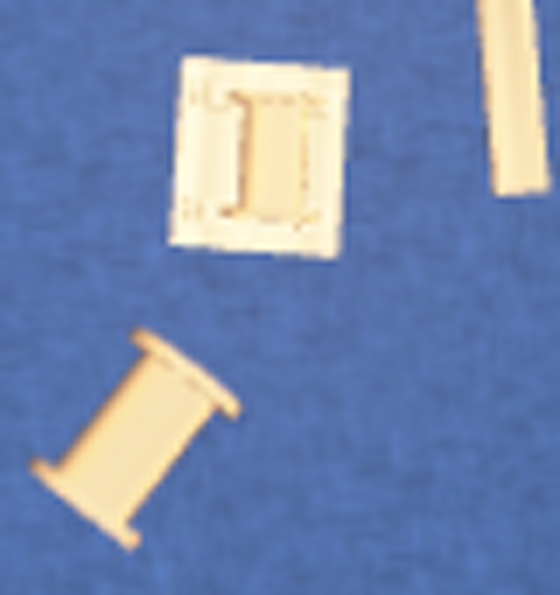

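```bash
cat > geo.py <<'E'
from h import *
from scipy.optimize import least_squares
T=np.load("top0.npz")["T"]
def px2w(uv,z):
    s=slopes("top",uv); r=np.hstack([s,np.ones((len(s),1))])@T[:3,:3].T
    return T[:3,3]+r*((np.array(z)-T[2,3])/r[:,2])[:,None]
def fit(model,W):
    f=lambda p:(np.c_[np.cos(p[2])*model[:,0]-np.sin(p[2])*model[:,1],np.sin(p[2])*model[:,0]+np.cos(p[2])*model[:,1]]+p[:2]-W).ravel()
    return f
def solve(model,W,th):
    model=np.array(model)/1000.; r=least_squares(fit(model,W[:,:2]),[*W[:,:2].mean(0),th]); return r.x,(r.fun.reshape(-1,2)*1000).round(1)
cr=np.array([(40,117),(323,35),(415,352),(125,432),(587,65),(628,208),(634,262),(573,282)])/5+[160-.4,105-.4]
Wb=px2w(cr,[.202]*4+[.181]*2+[.071]*2)
bin_,rb=solve([(91,-98),(-85,-98),(-85,98),(91,98),(-235,-43),(-235,43),(-240,65),(-195,65)],Wb,1.8)
rc=np.array([(183,57),(350,68),(340,258),(170,245)])/7+[315-.43,200-.43]
Wr=px2w(rc,[.004]*4)
rest,rr=solve([(-40,-45),(40,-45),(40,45),(-40,45)],Wr,-1.57)
# spool: core from depth
C=np.load("C.npy"); S=C[213:232,342:366]; m=(S[...,2]>.028)&(S[...,2]<.07); spool=(S[m].min(0)+S[m].max(0))/2
c,s=np.cos(bin_[2]),np.sin(bin_[2]); Rb=np.array([[c,-s,0],[s,c,0],[0,0,1.]])
def b2w(x,y,z): return Rb@[x,y,z]+[bin_[0],bin_[1],0]
def tool(a,tilt,flip=1):
    """closing axis y at world yaw a; z down, tilt handled by caller"""
E
python3 - <<'E'
from geo import *
print("bin",bin_,np.degrees(bin_[2]),rb.tolist());print("rest",rest,np.degrees(rest[2]),rr.tolist());print(spool,S[m].min(0),S[m].max(0))
cc=px2w(np.array([(275,157)])/7+[315,200],[.049]);print("core centre px",cc)
R0=np.array(robot.read_tcp_rot());print(R0.round(2).tolist(),np.array(robot.camera_info("wrist")["T_tool_cam"]).round(3).tolist())
a=rest[2]
def yaw(a): return np.array([[np.cos(a),-np.sin(a),0],[np.sin(a),np.cos(a),0],[0,0,1.]])
D=np.array([[0,1,0],[1,0,0],[0,0,-1.]]) # tool y->x , tool x->y, z down
for f in (1,-1):
    F=np.diag([f,f,1.])
    print(f,"grasp",robot.ik([rest[0],rest[1],.019],yaw(a)@D@F))
    t=np.radians(10); Ry=np.array([[np.cos(t),0,np.sin(t)],[0,1,0],[-np.sin(t),0,np.cos(t)]])
    print("place",robot.ik(b2w(-.195,0,.170),Rb@Ry@D@F))
    t=np.radians(45) # tool z=(sin,0,-cos), y along bin y
    P=np.array([[np.cos(t),0,np.sin(t)],[0,-1,0],[np.sin(t),0,-np.cos(t)]])
    for z in (.08,.04): print("push",robot.ik(b2w(-.216,0,z),Rb@P@F))
    print("pushout",robot.ik(b2w(-.216-.08,0,.16),Rb@P@F))
E
```

```text
bin [0.67604678 0.18207856 1.82397077] 104.50582731018055 [[-0.3, 1.7], [-0.7, 0.5], [-0.4, 3.0], [-1.4, 3.4], [0.2, -2.5], [4.4, -1.8], [-1.4, -4.1], [-0.4, -0.2]]
rest [ 0.46091623 -0.2809997   1.48234685] 84.93221845858554 [[-7.6, -80.1], [6.6, 80.6], [8.1, 80.7], [-7.2, -81.1]]
[ 0.46062103 -0.27800262  0.04520615] [ 0.43088658 -0.29943814  0.0320772 ] [ 0.49035549 -0.25656709  0.05833511]
core centre px [[ 0.45909808 -0.27978925  0.049     ]]
[[-0.93, -0.36, -0.0], [-0.36, 0.93, 0.0], [0.0, 0.0, -1.0]] [[-0.0, -0.964, -0.265, 0.072], [1.0, -0.0, -0.001, 0.0], [0.001, -0.265, 0.964, -0.158], [0.0, 0.0, 0.0, 1.0]]
1 grasp [-10.55667355  21.07831799 -30.47901853   0.         -38.44266347
 -84.51110799]
place [  19.93185189   26.03623751   -3.67188065   11.32073881  -61.71935581
 -100.92757514]
push [  -9.76330081   46.33917161   27.50323533  -40.18986127  -92.68108794
 -149.74028423]
push [  -9.75588509   48.59938274   26.44602665  -40.13986587  -90.14116832
 -147.60542068]
pushout [ -14.46352143   46.83601523   39.18418252  -39.65220915 -104.19827659
 -153.43279328]
-1 grasp [-10.55667355  21.07831799 -30.47901853   0.         -38.44266347
  95.48889201]
place [ 19.93185189  26.03623751  -3.67188065  11.32073881 -61.71935581
  79.07242486]
push [ -9.76330081  46.33917161  27.50323533 -40.18986127 -92.68108794
  30.25971577]
push [ -9.75588509  48.59938274  26.44602665 -40.13986587 -90.14116832
  32.39457932]
pushout [ -14.46352143   46.83601523   39.18418252  -39.65220915 -104.19827659
   26.56720672]
```

```bash
sed -i 's/^rest,rr=.*/rest,rr=solve([(-40,45),(40,45),(40,-45),(-40,-45)],Wr,-1.6)/; /^def tool/,$d' geo.py; cat >> geo.py <<'E'
def yaw(a): return np.array([[np.cos(a),-np.sin(a),0],[np.sin(a),np.cos(a),0],[0,0,1.]])
D=np.array([[0,1,0],[1,0,0],[0,0,-1.]]); FL=np.diag([-1,-1,1.])
RG=yaw(rest[2])@D
t=np.radians(10); RP=Rb@np.array([[np.cos(t),0,np.sin(t)],[0,1,0],[-np.sin(t),0,np.cos(t)]])@D@FL
t=np.radians(45); RL=Rb@np.array([[np.cos(t),0,np.sin(t)],[0,-1,0],[np.sin(t),0,-np.cos(t)]])@FL
E
python3 - <<'E'
from geo import *
print("rest",rest,np.degrees(rest[2]),rr.tolist())
g=np.array([rest[0],(rest[1]+spool[1])/2,0])
print(g,robot.ik(g+[0,0,.15],RG)); assert abs(rr).max()<6
robot.goto(g+[0,0,.15],RG)
robot.servo_line(g+[0,0,.019],speed=.12)
robot.move_gripper(0.0)
print("w",robot.read_grip_width()*88,robot.read_finger_force(),robot.read_force(),robot.read_t())
robot.servo_line(g+[0,0,.17],speed=.2)
p,d=robot.grab_frame("wrist"); cv2.imwrite("pics/w1.png",p[...,::-1])
print("w",robot.read_grip_width()*88,robot.read_finger_force(),robot.read_t())
E
```

```text
rest [ 0.46091623 -0.2809997  -1.6636172 ] -95.318244440772 [[-0.3, -0.7], [-0.7, 0.7], [0.9, 1.2], [0.1, -1.3]]
[ 0.46091623 -0.27950116  0.        ] [-10.38921384  11.51581137 -22.63440312   0.         -55.84978552
  95.0709694 ]
w 29.56021111554918 29.999930262565613 [ 0.68747844 -0.11274991 -0.08773157] 4.05
w 29.126903872220456 29.99985158443451 5.0083
```

View pics/w1.png

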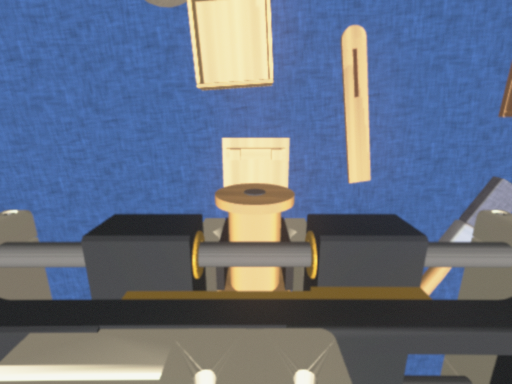

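The spool is gripped at 29 mm (the core) and centred between the fingers; its flange is at (255,190).

```bash
cat >> geo.py <<'E'
nrm=np.array([np.sin(np.radians(10)),0,np.cos(np.radians(10))])
fl=np.array([-.195,0,.160])
def pl(h): return b2w(*(fl+h*nrm))
E
python3 - <<'E'
from geo import *
p=robot.read_position(); robot.servo_line([p[0],p[1],.26],speed=.25)
robot.goto(pl(.11),RP)
robot.servo_line(pl(.05),speed=.1)
T1=T_wc("wrist"); p,d=robot.grab_frame("wrist"); np.savez("w2.npz",p=p,d=d,T=T1); cv2.imwrite("pics/w2.png",p[...,::-1])
C1=cloud("wrist",d,T1); B=(C1-[bin_[0],bin_[1],0])@Rb; np.save("B2.npy",B)
print(robot.read_t(),robot.read_force())
E
```

```text
7.775 [ 0.18322198  0.1867032  -0.51635006]
```

View pics/w2.png

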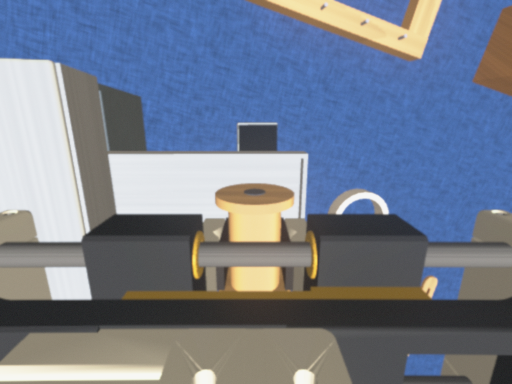

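The spool is above the chute and square to it. The chute's far lip is at row 153, its outer end at column 305, the pad at columns 238–277 and the lid edge at column 60–100, left of the fingers. I'll check these numbers in the bin frame.

```bash
python3 - <<'E'
from geo import *
B=np.load("B2.npy")
for n,(u,v) in dict(lip=(200,153),lipend=(303,154),floor=(180,180),floor2=(290,180),pad=(257,138),padcL=(240,126),padcR=(275,126),flangetop=(255,187),lid=(45,150)).items():
    print(n,(np.median(B[v-1:v+2,u-1:u+2].reshape(-1,3),0)*1000).round(1))
b=B[145:215,280:330].reshape(-1,3);k=(b[:,2]>.15)&(b[:,2]<.2);print("chute min x",np.percentile(b[k],[1,3],axis=0)*1000)
b=B[165:183,120:205].reshape(-1,3);k=(b[:,2]>.13)&(b[:,2]<.175);print(np.polyfit(b[k,0],b[k,2],1), "z at -155",np.polyval(np.polyfit(b[k,0],b[k,2],1),-.155))
b=B[145:165,120:300].reshape(-1,3);k=(b[:,2]>.15)&(b[:,2]<.2);print("lip y",np.percentile(b[k],[1,3,50],axis=0)*1000)
b=B[120:150,230:285].reshape(-1,3);k=(b[:,2]>.055)&(b[:,2]<.09);print("pad",np.percentile(b[k],[1,50,99],axis=0)*1000)
b=B[185:200,218:292].reshape(-1,3);k=(b[:,2]>.19);print("flange",np.percentile(b[k],[2,50],axis=0)*1000)
E
```

```text
lip [-153.8  -44.5  164. ]
lipend [-228.   -44.1  179.6]
floor [-136.7  -21.7  150.1]
floor2 [-223.4  -21.4  164.7]
pad [-214.1  -47.7   71. ]
padcL [-195.3  -60.7   71. ]
padcR [-234.2  -60.4   70.8]
flangetop [-185.9  -30.2  214.1]
lid [-75.5 -53.5 207. ]
chute min x [[-231.6631844   -44.56903809  163.06628864]
 [-231.29319626  -44.48703829  163.55899056]]
[-0.17697045  0.12559083] z at -155 0.15302125364013464
lip y [[-228.07396921  -44.66444688  150.32697983]
 [-225.05027189  -44.60791349  150.89751559]
 [-174.450919    -42.18678654  161.79843519]]
pad [[-235.91215793  -63.7339156    65.77661845]
 [-213.88610815  -49.93751094   70.77572085]
 [-192.43249554  -35.36807036   72.52707407]]
flange [[-202.88185407  -30.84096119  208.79474622]
 [-183.51185645  -30.06250499  226.21217842]]
```

The bin estimate is about 3.5 mm short along its x. I'll correct that and place the spool.

```bash
echo 'bin_[:2]+=(Rb@[.0035,0,0])[:2]' >> geo.py
python3 - <<'E'
from geo import *
robot.servo_line(pl(.0085),speed=.08)
print(robot.read_force())
robot.move_gripper(0.62)
print(robot.read_t(),robot.read_force(),robot.read_finger_force())
robot.servo_line(pl(.11),speed=.15)
T1=T_wc("wrist"); p,d=robot.grab_frame("wrist"); cv2.imwrite("pics/w3.png",p[...,::-1])
print(robot.read_t(),robot.ik(b2w(-.30,0,.17),RL))
E
```

```text
[-0.77611331 -0.25468092 -0.01468826]
9.1083 [-3.25001142  6.9112218   0.30841522] 3.891136242885258
9.9833 [ -14.51229688   46.46946506   39.79371513  -39.79880961 -104.97993397
   25.96106431]
```

View pics/w3.png

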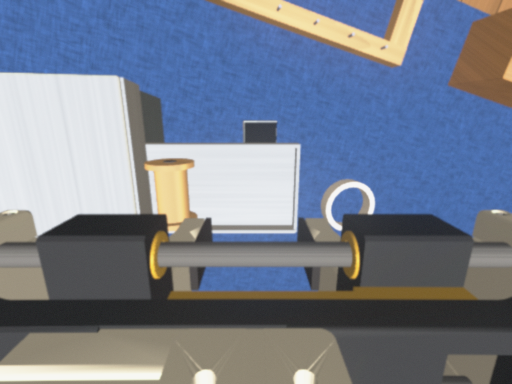

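The spool has rolled to the lid and lies square at (170,190), released. Next is the lever.

```bash
python3 - <<'E'
from geo import *
robot.servo_line(b2w(-.33,0,.30),speed=.2)
robot.move_gripper(0.0)
robot.goto(b2w(-.296,0,.165),RL)
f0=np.array(robot.read_force())
robot.servo_line(b2w(-.217,0,.086),speed=.1)
print("at pad",robot.read_t(),np.array(robot.read_force())-f0)
for z in (.078,.07,.06,.05,.046,.043,.041,.039,.037):
    robot.servo_line(b2w(-.217+(.08-z)*.08,0,z),speed=.08)
    f=np.array(robot.read_force())-f0; print(z,f.round(1),np.round(robot.read_position()[2],4),robot.read_t())
    if f[2]>16: break
    if np.linalg.norm(f)>30: break
robot.dwell(.8)
p,d=robot.grab_frame("top"); cv2.imwrite("pics/t2.png",cv2.resize(p[90:220,150:330,::-1],None,fx=4,fy=4))
print(robot.read_t(),np.array(robot.read_force())-f0)
E
```

```text
at pad 14.2667 [-0.31935922 -1.07760063 -0.85814285]
0.078 [ 0.6 -0.5 -0.2] 0.0772 14.5167
0.07 [-1.2 -2.2  5.1] 0.0705 14.7667
0.06 [-1.  -4.   5.6] 0.0606 15.0417
0.05 [-1.7 -3.7  5.1] 0.0506 15.3167
0.046 [-0.9 -3.   5.3] 0.0468 15.5667
0.043 [-1.4 -2.8  6.1] 0.044 15.8167
0.041 [-0.9 -1.6  5.6] 0.0421 16.0667
0.039 [-1.5 -1.6  4.7] 0.0401 16.3167
0.037 [-2.5 -0.2  5.9] 0.0383 16.5667
17.4167 [-1.50735027 -0.43688362  6.16554745]
```

View pics/t2.png

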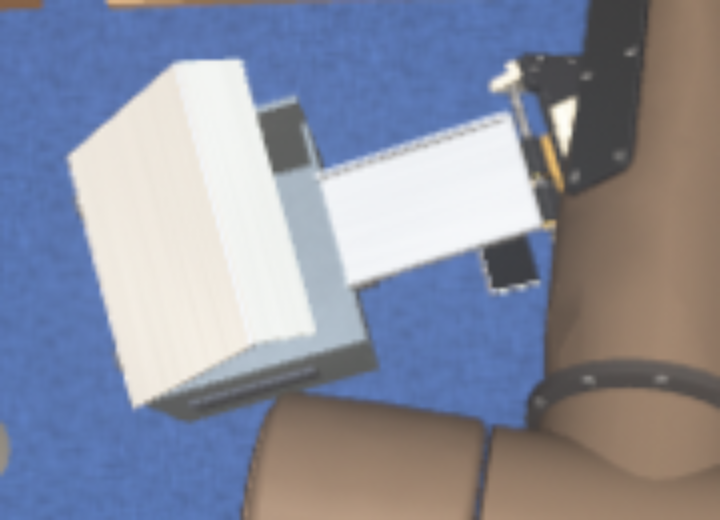

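The lid stands open and the chute is empty, so the spool has rolled in. I'll press to the stop, then release.

```bash
python3 - <<'E'
from geo import *
f0=np.array(robot.read_force())
for z in (.035,.033,.031):
    robot.servo_line(b2w(-.2135,0,z),speed=.08)
    f=np.array(robot.read_force())-f0; print(z,f.round(1),np.round(robot.read_position()[2],4))
    if f[2]>6: break
robot.dwell(.7)
robot.servo_line(b2w(-.217,0,.086),speed=.06)
robot.servo_line(b2w(-.296,0,.165),speed=.15)
robot.servo_line(b2w(-.36,0,.26),speed=.15)
robot.dwell(.8)
q=np.array(robot.read_qpos()); q[0]-=25; robot.movej(q); robot.dwell(.5)
p,d=robot.grab_frame("top"); C=cloud("top",d,T); B=(C-[bin_[0],bin_[1],0])@Rb
cv2.imwrite("pics/t3.png",cv2.resize(p[:,:,::-1],(768,576)))
k=(abs(B[...,0])<.08)&(abs(B[...,1])<.09)&(B[...,2]<1); print("lid z",np.percentile(B[k][:,2],[5,50,95]))
k=(B[...,0]<-.195)&(B[...,0]>-.24)&(abs(B[...,1]-.056)<.006)&(B[...,2]>.02); print("pad z",np.median(B[k][:,2]),k.sum())
print(robot.read_t(),robot.read_force())
E
```

```text
0.035 [-1.7  0.1  5.7] 0.0377
0.033 [-2.3 -0.9 11.8] 0.0372
lid z [0.20221422 0.20602302 0.20984445]
pad z 0.07002303715415747 50
24.1 [-0.3865687   0.39548184 -0.01795562]
```

View pics/t3.png

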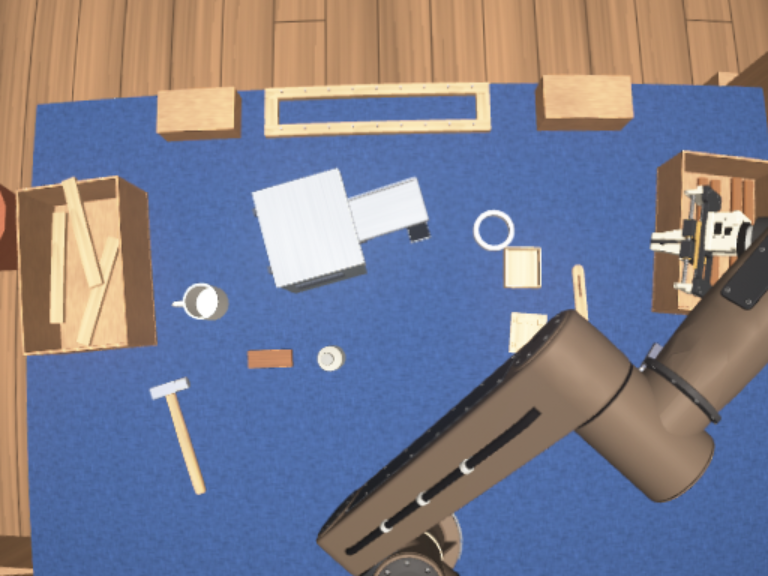

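The lid is closed again at (310,230), the pad is back up and the chute is empty. The bystanders in view have not moved, and the gripper touches nothing.

```bash
python3 -c "
from rig import robot
print(robot.job_done(),robot.read_t())"
```

```text
the job is handed in; nothing more can be done
the job is handed in; nothing more can be done
```

The job is handed in: the spool rolled off the chute when the lever was pressed to its stop, the lid closed again and the lever came back up, but I never saw the spool inside the bin and no verdict was returned.

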